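# Weigh a part on the two-pan balance

### The job

Weigh the part that lies alone in the grey tray: put it on the balance's rimmed pan and let go so that the pan sinks, then slide bar weights, without ever lifting them, one by one off the ledge onto the other pan until the beam stays level. Push every weight you use fully onto the pan, leave the spare ones on the ledge and the two parts in the black tray, and do not disturb the tape roll and the scissors lying beside the balance.

Things in the scene. Friction and masses are not known exactly. Their poses are not given: they have to be found in the camera images.
- balance: Fixed grey two-pan balance. Origin: centre of its underside; base 120 (x) x 420 (y) x 22 mm. x points away from the robot (within 0.2 rad). Load pan at +y, weight pan at -y, between them a dial tower 150 mm tall (x 26 to 40, y -28 to 28 mm). Before the weight pan a dark steel ledge carries the bar weights: x -193 to -63, y -235 to -35 mm, flat top 84 mm above the bench, no rims.
- ledge_edge (a point): Middle (in y) of the ledge's far edge, at the ledge's top surface, 84 mm above the bench; axes as the balance. The weight pan begins 3 mm beyond (+x).
- weight_pan (a joint): Height of the weight pan above its level place, in m: 0 = beam level, +0.012 = fully up (upper stop), -0.012 = fully down. The load pan moves by the opposite amount; pans stay horizontal wherever the load lies. The beam springs gently towards level (110 N/m at the pan, settles in about 1 s); an excess of 140 g or more on one pan takes it to the stop.
- weight_pan_floor (a point): Centre of the upper face of the weight pan's floor, steel, 120 (x) x 200 (y) mm, moves with the pan; axes as the balance. 10 mm rims at the far side (+x) and both ends, 4 mm thick; the near side to the ledge is open. Floor 70 mm above the bench when level, 82 mm when fully up (then 2 mm below the ledge's top).
- load_pan_floor (a point): Centre of the upper face of the load pan's floor, steel, 150 (x) x 170 (y) mm, moves with the pan; axes as the balance. 10 mm rims, 4 mm thick, on all four sides. Floor 70 mm above the bench when level, 58 mm when fully down.
- job_tray: Fixed grey plastic open tray, 170 (x) x 200 (y) x 24 mm high, walls 5 mm, floor 5 mm thick. Origin: centre of the underside. The part lying in it, whichever of the three that is, is the one to weigh.
- stock_tray: Fixed black plastic open tray in two compartments, 270 (x) x 190 (y) x 24 mm, at the robot's right. Origin: centre of the underside. Holds the two parts that are not to be weighed.
- probe: White plastic scanner probe head, one of three parts; lies flat. 120 mm along x, 36 mm high. Origin: centre of the underside. Grip body 42 mm wide (y) from x -37 to +32 mm; head 54 mm wide to x +60 mm; thin round tail (20 mm) at -x. Grip across y at the origin.
- bracket: Plain aluminium bracket, one of three parts: foot 110 (x) x 42 (y) x 16 mm with a block 34 (x) x 42 (y) mm at its middle rising to 48 mm; two dark screws. Origin: centre of the underside. Grip across y at the origin.
- motor: Small steel motor lying on a foot, one of three parts: round barrel 42 mm across along x (x -50 to +35 mm, axis 27 mm high, top 48 mm), dark square flange 46 mm wide at x +38 mm, short shaft to x +61 mm. Origin: centre of the underside. Grip across y at the origin.
- weight1: Plain brass bar weight, 200 g, 70 (x) x 28 (y) x 13 mm, lying on the ledge with its length towards the weight pan. Origin: centre of its underside. Four equal ones side by side about 48 mm apart. Each part weighs one, two or three of them (within 3 percent); the beam tells which.
- weight2: Bar weight like weight1.
- weight3: Bar weight like weight1.
- weight4: Bar weight like weight1.
- tape_roll: White tape roll lying flat, 80 mm across, 24 mm high; bystander. Origin: centre of the underside.
- scissors: Scissors in a black sheath lying flat, 155 mm long; bystander. Origin near the pivot.
There are look-alikes about, which are no part of the job. What is shaped like the motor but yellow is not meant.

How it is judged:
On the way:
1. the part from the grey tray lies released on the load pan, which has sunk, with all weights still on the ledge (((x of probe in the frame of load_pan_floor between -0.06 and 0.06 m and y of probe in the frame of load_pan_floor between -0.07 and 0.07 m and z of probe in the frame of load_pan_floor between -0.006 and 0.012 m and x of bracket in the frame of stock_tray between -0.135 and 0.135 m and y of bracket in the frame of stock_tray between -0.095 and 0.095 m and height (world z) of each of bracket, motor below 0.02 m and x of motor in the frame of stock_tray between -0.135 and 0.135 m and y of motor in the frame of stock_tray between -0.095 and 0.095 m and linear speed of probe below 0.01 m/s) or (x of bracket in the frame of load_pan_floor between -0.06 and 0.06 m and y of bracket in the frame of load_pan_floor between -0.07 and 0.07 m and z of bracket in the frame of load_pan_floor between -0.006 and 0.012 m and x of probe in the frame of stock_tray between -0.135 and 0.135 m and y of probe in the frame of stock_tray between -0.095 and 0.095 m and height (world z) of each of probe, motor below 0.02 m and x of motor in the frame of stock_tray between -0.135 and 0.135 m and y of motor in the frame of stock_tray between -0.095 and 0.095 m and linear speed of bracket below 0.01 m/s) or (x of motor in the frame of load_pan_floor between -0.06 and 0.06 m and y of motor in the frame of load_pan_floor between -0.07 and 0.07 m and z of motor in the frame of load_pan_floor between -0.006 and 0.012 m and x of probe in the frame of stock_tray between -0.135 and 0.135 m and y of probe in the frame of stock_tray between -0.095 and 0.095 m and height (world z) of each of probe, bracket below 0.02 m and x of bracket in the frame of stock_tray between -0.135 and 0.135 m and y of bracket in the frame of stock_tray between -0.095 and 0.095 m and linear speed of motor below 0.01 m/s)) and value of joint weight_pan above 0.01 m and contact force between the fingers and probe below 0.05 N and contact force between the fingers and bracket below 0.05 N and contact force between the fingers and motor below 0.05 N and x of weight1 in the frame of balance between -0.195 and -0.063 m and y of weight1 in the frame of balance between -0.235 and -0.035 m and z of weight1 in the frame of balance between 0.078 and 0.09 m and x of weight2 in the frame of balance between -0.195 and -0.063 m and y of weight2 in the frame of balance between -0.235 and -0.035 m and z of weight2 in the frame of balance between 0.078 and 0.09 m and x of weight3 in the frame of balance between -0.195 and -0.063 m and y of weight3 in the frame of balance between -0.235 and -0.035 m and z of weight3 in the frame of balance between 0.078 and 0.09 m and x of weight4 in the frame of balance between -0.195 and -0.063 m and y of weight4 in the frame of balance between -0.235 and -0.035 m and z of weight4 in the frame of balance between 0.078 and 0.09 m), for 0.2 s.
At the end, for the whole second after the job is handed in: The part from the grey tray rests on the load pan and the other two in the black tray; the weight pan is at rest within 4 mm of its level height; every weight lies either wholly on the weight pan or still on the ledge (value of joint weight_pan between -0.004 and 0.004 m and velocity of joint weight_pan between -0.005 and 0.005 m/s and ((x of probe in the frame of load_pan_floor between -0.06 and 0.06 m and y of probe in the frame of load_pan_floor between -0.07 and 0.07 m and z of probe in the frame of load_pan_floor between -0.006 and 0.012 m and x of bracket in the frame of stock_tray between -0.135 and 0.135 m and y of bracket in the frame of stock_tray between -0.095 and 0.095 m and height (world z) of each of bracket, motor below 0.02 m and x of motor in the frame of stock_tray between -0.135 and 0.135 m and y of motor in the frame of stock_tray between -0.095 and 0.095 m and linear speed of probe below 0.01 m/s) or (x of bracket in the frame of load_pan_floor between -0.06 and 0.06 m and y of bracket in the frame of load_pan_floor between -0.07 and 0.07 m and z of bracket in the frame of load_pan_floor between -0.006 and 0.012 m and x of probe in the frame of stock_tray between -0.135 and 0.135 m and y of probe in the frame of stock_tray between -0.095 and 0.095 m and height (world z) of each of probe, motor below 0.02 m and x of motor in the frame of stock_tray between -0.135 and 0.135 m and y of motor in the frame of stock_tray between -0.095 and 0.095 m and linear speed of bracket below 0.01 m/s) or (x of motor in the frame of load_pan_floor between -0.06 and 0.06 m and y of motor in the frame of load_pan_floor between -0.07 and 0.07 m and z of motor in the frame of load_pan_floor between -0.006 and 0.012 m and x of probe in the frame of stock_tray between -0.135 and 0.135 m and y of probe in the frame of stock_tray between -0.095 and 0.095 m and height (world z) of each of probe, bracket below 0.02 m and x of bracket in the frame of stock_tray between -0.135 and 0.135 m and y of bracket in the frame of stock_tray between -0.095 and 0.095 m and linear speed of motor below 0.01 m/s)) and ((x of weight1 in the frame of balance between -0.195 and -0.063 m and y of weight1 in the frame of balance between -0.235 and -0.035 m and z of weight1 in the frame of balance between 0.078 and 0.09 m) or (x of weight1 in the frame of weight_pan_floor between -0.028 and 0.032 m and y of weight1 in the frame of weight_pan_floor between -0.1 and 0.1 m and z of weight1 in the frame of weight_pan_floor between -0.006 and 0.02 m)) and ((x of weight2 in the frame of balance between -0.195 and -0.063 m and y of weight2 in the frame of balance between -0.235 and -0.035 m and z of weight2 in the frame of balance between 0.078 and 0.09 m) or (x of weight2 in the frame of weight_pan_floor between -0.028 and 0.032 m and y of weight2 in the frame of weight_pan_floor between -0.1 and 0.1 m and z of weight2 in the frame of weight_pan_floor between -0.006 and 0.02 m)) and ((x of weight3 in the frame of balance between -0.195 and -0.063 m and y of weight3 in the frame of balance between -0.235 and -0.035 m and z of weight3 in the frame of balance between 0.078 and 0.09 m) or (x of weight3 in the frame of weight_pan_floor between -0.028 and 0.032 m and y of weight3 in the frame of weight_pan_floor between -0.1 and 0.1 m and z of weight3 in the frame of weight_pan_floor between -0.006 and 0.02 m)) and ((x of weight4 in the frame of balance between -0.195 and -0.063 m and y of weight4 in the frame of balance between -0.235 and -0.035 m and z of weight4 in the frame of balance between 0.078 and 0.09 m) or (x of weight4 in the frame of weight_pan_floor between -0.028 and 0.032 m and y of weight4 in the frame of weight_pan_floor between -0.1 and 0.1 m and z of weight4 in the frame of weight_pan_floor between -0.006 and 0.02 m)) and linear speed of each of weight1, weight2, weight3, weight4 below 0.01 m/s); the robot touches nothing.
It fails at once if a weight is lifted more than 15 mm above the ledge's top (z of any of weight1, weight2, weight3, weight4 in the frame of balance above 0.099 m).
It fails at once if a weight falls off the ledge or pan (z of any of weight1, weight2, weight3, weight4 in the frame of balance below 0.045 m).
It fails at once if the tape roll or the scissors are moved more than 40 mm (distance of any of tape_roll, scissors from where it was at the start of the episode above 0.04 m).
It also fails if it takes over 64 s, if anything falls off the work surface, if the arm or the gripper's body presses on something with over 40 N, if the wrist force passes 120 N, or if a joint passes its speed limit or range.

### The arm

A 6-joint arm with a two-finger parallel gripper is mounted at the origin on the work surface. World frame = base frame: x ahead of the robot, y to its left, z up, the work surface at z = 0. Lengths are in m, angles in rad, forces in N, time in s.
With the tool pointing down it reaches from about 0.25 to 0.725 m from the base axis. Payload 4 kg.
Tool frame: the origin (TCP) lies on the centre line of the jaws, within the pads' length; the fingertips stand 17 mm ahead of it and the grasp point (between the pads) lies 2 mm behind it; z points along the fingers, y is the line along which they close (so a half turn about z gives the same grasp; the last joint's range is limited). The gripper opens to 85 mm and grips with 20 to 120 N. Pads are 22 mm wide; open, the fingers measure 114 mm over their backs; the gripper's body (76 mm by 85 mm) begins 54 mm behind the grasp point. The pads swing forward as they close: fully open they stand 13 mm farther back than shut.
Start: joints at [-1.147, 0.241, 0.005, 1.335, 0, 1.571], TCP at [0.206, -0.456, 0.221] pointing down, gripper open.
Joint ranges: [-2.72, 2.72], [-1.05, 1.87], [-1.09, 1.28], [-1.99, 2.15], [-1.42, 1.44], [-3.14, 3.14]. Speed limits (rad/s): [2.79, 2.79, 3.14, 3.14, 3.14, 3.14].

### API

Orientations are given as a unit quaternion [x, y, z, w].
In Python, from workcell import bot, camera, get_calibration gives the robot as it stands.
- The arm moves only by the tool apply_moves, never from a script. Its argument "steps" is a list of rows, each a list of 3 entries, a list of its own where there are three numbers: the shift along the tool's x, y, z as a fraction of full scale, then the turn, a rotation vector about the tool's x, y, z as a fraction of full scale, then the opening, from 0 (shut) to 1 (fully open). A call has exactly 8 rows; each row shifts and turns the commanded pose from where the row before left it, along the tool's axes as they then stand; what a row does not reach is not made up. Full scale, the value 1, is 20 cm for a shift and pi rad for a turn. A row lasts 1/12 s, in which the tool goes at most 41.7 mm and 7.16 degrees, less where a joint would pass 70% of its speed; a pose out of reach is approached as far as the arm can. A call with a number of a shift or a turn outside -1 to 1 is refused whole. A call with a gripper value outside its range is refused whole. The fingers move at their own pace and stop on an object; the grip force is fixed at half the most. Time passes only in rows, so rows that do not move let the fingers close, or fill a call up. It gives the time, the measured TCP pose, the force, the opening and the grip force at its end, in the units of the state.
- bot.get_obs(): the state, without advancing time (a new reading comes with each control period).
- camera(name): name is "scene" or "top"; returns (picture, depth): 384x512x3 uint8, red, green, blue; 384x512 float32, m along the optical axis (not along the pixel's ray), 0 where there is no reading.
- get_calibration(name): a dict with "fov_y" (degrees; the focal length in pixels is half the picture's height over the tangent of half this angle, whatever the lens; pixels are square), "cx", "cy" (the principal point, pixels), "dist_coeffs" ([k1, k2, p1, p2, k3] as OpenCV has them; the pictures are not rectified), "rvec" (rotation vector, rad) and "tvec" (3), from world to camera coordinates, as OpenCV has them. Camera axes: x right, y down, z forward; pixel columns grow to the right and rows downward; lengths in m; the calibration is good to about 2 mm. A picture is of the moment at which its call begins. get_calibration takes no time and is no camera call.
- bot.job_done(): hands the job in; it is judged then, once.
The state is a dict: "clock": time; "joint_pos": joint angles; "joint_vel": joint speeds; "tau": joint torques, N m; "eef_pos": TCP position; "tool_rot": TCP orientation; "ft_force": force on the tool from outside, world axes, zero at the start; "ft_torque": the same for the moment, N m; "grip_width": finger opening in m; "grasp_force": force on a finger pad.
Only numpy, scipy, OpenCV 4.12 (cv2) and the standard library are available. Lean on these libraries where they do the work, as an engineer would, in place of code of your own. Each camera call takes 0.05 s, during which the arm holds its last target. There are 200 camera calls.

## Working session

There is one attempt and no reset: what is moved stays moved. The work goes in short steps, Python scripts to look and compute and a tool call to move; the robot and the scene stay as the last step left them, time stands still between calls to the robot, and variables do not carry over. Pictures are saved under pics/ and viewed, at most 10 in all, crops included, and the job is handed in when it is done.

Besides the shell and the picture viewer there is one more tool, called after "Request:" as name(argument=value, ...) on one line, values as JSON. apply_moves: Moves the arm, as the interface text tells. Its arguments: {"type":"object","properties":{"steps":{"type":"array"}},"required":["steps"]}

```bash
mkdir -p pics
cat > h.py <<'E'
import numpy as np, cv2
from workcell import bot, camera, get_calibration
def cal(n):
    c=get_calibration(n); f=192/np.tan(np.radians(c['fov_y'])/2)
    K=np.array([[f,0,c['cx']],[0,f,c['cy']],[0,0,1]]); R=cv2.Rodrigues(np.array(c['rvec'],float))[0]
    return K,np.array(c['dist_coeffs'],float),R,np.array(c['tvec'],float).ravel()
def plane(n,uv,z):
    K,d,R,t=cal(n); p=cv2.undistortPoints(np.array(uv,float).reshape(-1,1,2),K,d).reshape(-1,2)
    r=np.c_[p,np.ones(len(p))]@R; o=-R.T@t
    return o+r*((z-o[2])/r[:,2])[:,None]
def cloud(n,dep):
    K,d,R,t=cal(n); v,u=np.mgrid[:384,:512]
    p=cv2.undistortPoints(np.c_[u.ravel(),v.ravel()].astype(float).reshape(-1,1,2),K,d).reshape(-1,2)
    return ((np.c_[p,np.ones(len(p))]*dep.reshape(-1,1)-t)@R).reshape(384,512,3)
E
python3 - <<'E'
from h import *
for n in('top','scene'):
    im,d=camera(n); np.savez('/tmp/'+n+'0',im=im,d=d)
    cv2.imwrite(f'pics/{n}0.png',cv2.resize(im[:,:,::-1],(800,600),interpolation=cv2.INTER_CUBIC))
    K,dd,R,t=cal(n); print(n,-R.T@t,K[0,0],(d==0).mean())
print(bot.get_obs())
E
```

```text
top [0.34712275 0.03263392 1.38230782] 359.4989797555223 0.004033406575520833
scene [ 1.35156398 -0.58578436  0.73538613] 420.7544011880253 0.020329793294270832
{'clock': 0.1, 'joint_pos': array([-1.14696630e+00,  2.41367168e-01,  3.85766444e-03,  1.33521700e+00,
       -3.75418987e-06,  1.57080012e+00]), 'joint_vel': array([ 0.00044863, -0.00249918,  0.00257717,  0.00017503, -0.0005138 ,
       -0.00010186]), 'tau': array([-1.54988552e-04, -3.73137045e+01,  2.53010541e+01,  1.08416102e-02,
       -6.50454922e-06,  2.66511847e-06]), 'eef_pos': array([ 0.20538178, -0.45521893,  0.21968677]), 'tool_rot': array([ 9.77629862e-01,  2.10330507e-01, -2.04826624e-04, -9.43105564e-04]), 'ft_force': array([-0.00281379,  0.24925331, -0.41963867]), 'ft_torque': array([-0.03983593,  0.02878832,  0.03629735]), 'grasp_force': 0.0, 'grip_width': 0.0853104239395656}
```

View pics/top0.png

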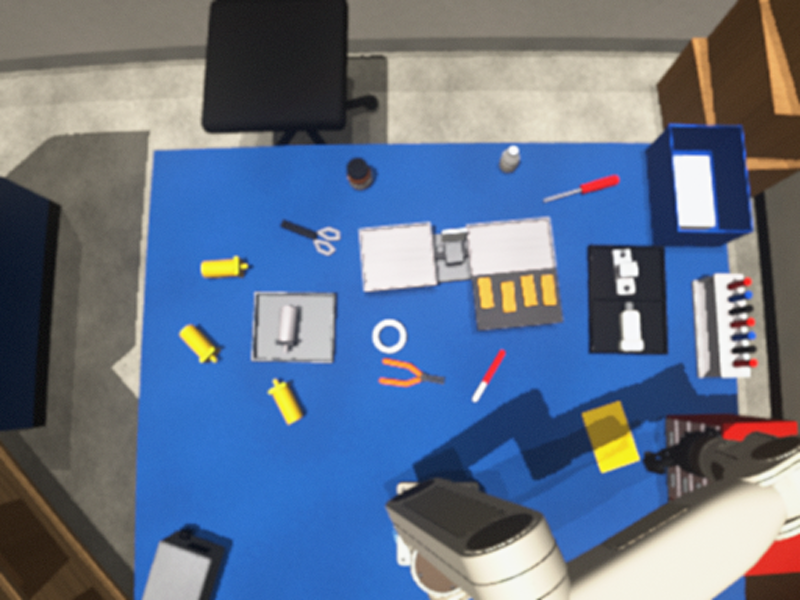

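View pics/scene0.png

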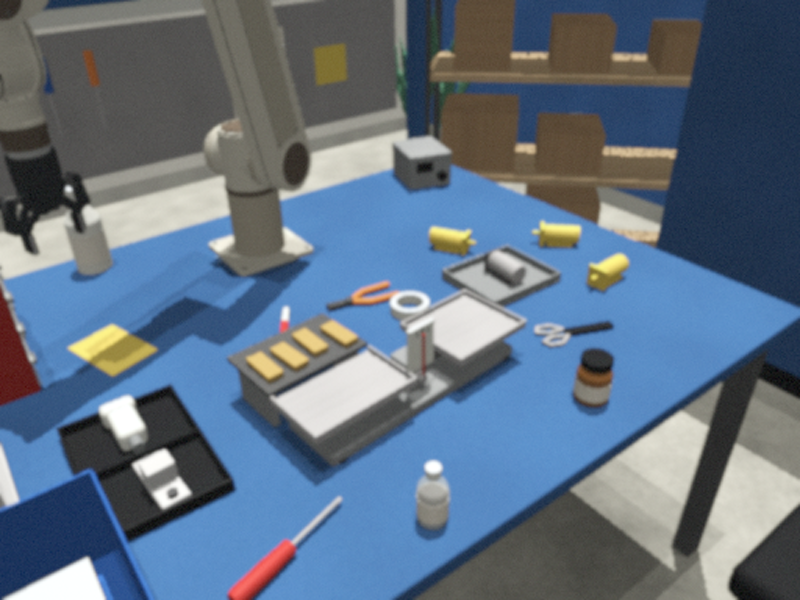

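The top view shows the steel-grey motor alone in the grey tray at (288,326). The yellow motor shapes at (222,267), (200,343) and (285,400) lie on the bench and are look-alikes. The black tray holds the bracket at (625,270) and the probe at (630,327). The four weights are on the ledge at about (486–549, 293). I'll measure these and confirm the motor in one crop.

Run:
```python
from h import *
z=np.load('/tmp/top0.npz'); im,d=z['im'],z['d']; P=cloud('top',d)
c=im[175:245,150:225,::-1]; cv2.imwrite('pics/crop.png',cv2.resize(c,None,fx=6,fy=6,interpolation=cv2.INTER_CUBIC))
hsv=cv2.cvtColor(im,cv2.COLOR_RGB2HSV)
def box(m,name,zz,mn=40):
    m=cv2.morphologyEx(m.astype(np.uint8),cv2.MORPH_OPEN,np.ones((2,2),np.uint8))
    for k in cv2.findContours(m,cv2.RETR_EXTERNAL,cv2.CHAIN_APPROX_NONE)[0]:
        if cv2.contourArea(k)<mn: continue
        w=plane('top',k.reshape(-1,2),zz)[:,:2]
        r=cv2.minAreaRect((w*1000).astype(np.float32)); print(name,k.mean((0,1)).round(),[np.round(x,1) for x in r])
V,U=np.mgrid[:384,:512]
reg=lambda a,b,c,e:(U>=a)&(U<b)&(V>=c)&(V<e)
box(reg(295,365,165,215)&(hsv[...,1]>110)&(hsv[...,0]>10)&(hsv[...,0]<35),'weight',.097)
box(reg(165,210,188,232)&(P[...,2]>.022),'motor',.03)
box(reg(225,285,135,192)&(P[...,2]>.06),'loadpan',.08)
box(reg(295,362,170,215)&(P[...,2]>.06),'ledge',.084)
box(reg(290,362,132,215)&(P[...,2]>.06),'ledge+pan',.084)
box(reg(155,220,180,240)&(hsv[...,1]<90),'tray',.024)
box(reg(230,270,195,230)&(hsv[...,1]<90),'tape',.02)
box(reg(170,225,135,168)&(P[...,2]>.003)&(hsv[...,1]<140),'sciss',.01)
m=reg(165,210,188,232)&(P[...,2]>.022);q=P[m]
print('motor z',np.percentile(q[:,2],[50,90,98]),q.mean(0))
for x in (q[:,:2]-q[:,:2].mean(0),): print(np.linalg.svd(x,full_matrices=False)[1:])
print('pan z',np.median(P[160,235:270,2]),np.median(P[205,310:350,2]))
```

```text
weight [326. 190.] [array([ 526.5, -167. ]), array([32.4, 69.2]), np.float64(89.6)]
weight [311. 188.] [array([ 535.9, -116. ]), array([73.6, 32. ]), np.float64(6.3)]
weight [352. 186.] [array([ 540.3, -261.4]), array([32.5, 69.5]), np.float64(89.6)]
weight [339. 187.] [array([ 540.5, -216. ]), array([71.7, 32.4]), np.float64(6.3)]
motor [184. 211.] [array([459.7, 363.3]), array([111.1,  50.1]), np.float64(1.0)]
loadpan [255. 165.] [array([626.6,  89.7]), array([152.7, 170. ]), np.float64(5.0)]
ledge [331. 190.] [array([ 533.8, -190.3]), array([152. , 203.3]), np.float64(4.9)]
ledge+pan [323. 173.] [array([ 582.7, -167.5]), array([253.9, 240. ]), np.float64(5.1)]
tray [189. 210.] [array([466.4, 345.1]), array([201.6, 170.2]), np.float64(88.4)]
tape [250. 216.] [array([443.6, 110.2]), array([83.8, 79.9]), np.float64(89.7)]
sciss [203. 153.] [array([712.6, 305.1]), array([149.3,  72.1]), np.float64(54.4)]
motor z [0.04941688 0.05646946 0.05975152] [0.45718853 0.34991164 0.06621554]
(array([0.98090465, 0.80634521]), array([[-0.68632067, -0.72729907],
       [ 0.72729907, -0.68632067]]))
pan z 0.07181810230798344 0.08613366261833894
```

View pics/crop.png

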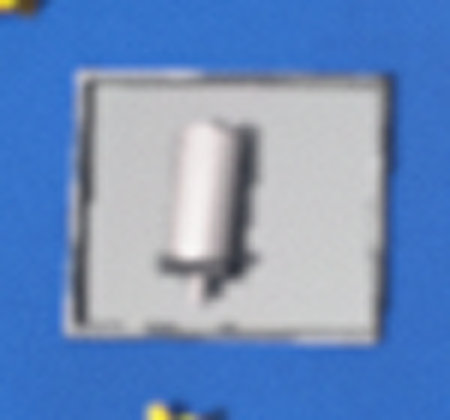

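The crop shows the grey steel barrel with its dark flange and shaft pointing down in the image, alone in the grey tray. That makes it the motor to weigh. Next I work out its axis.

```bash
cat >> h.py <<'E'
def tool():
    o=bot.get_obs(); from scipy.spatial.transform import Rotation as Ro
    M=Ro.from_quat(o['tool_rot']).as_matrix(); return o,M
def to(p,head=None):
    """remaining shift in tool axes as fraction of 0.2 m, turn about tool z as fraction of pi"""
    o,M=tool(); h=np.arctan2(M[1,0],M[0,0])
    print('t',round(o['clock'],2),'pos',o['eef_pos'].round(4),'head',round(np.degrees(h),2),'F',o['ft_force'].round(1),'w',round(o['grip_width'],4))
    print('shift/0.2',(M.T@(np.array(p)-o['eef_pos'])/.2).round(3))
    if head is not None:
        a=-(np.radians(head)-h); a=(a+np.pi/2)%np.pi-np.pi/2; print('turn z/pi',round(a/np.pi,4))
        H=np.radians(head); X=np.array([[np.cos(H),np.sin(H),0],[np.sin(H),-np.cos(H),0],[0,0,-1]])
        print('shift after turn',(X.T@(np.array(p)-o['eef_pos'])/.2).round(3))
E
python3 - <<'E'
from h import *
z=np.load('/tmp/top0.npz'); im=z['im']
g=im.min(2).astype(int); V,U=np.mgrid[:384,:512]
m=((U>=170)&(U<195)&(V>=190)&(V<222)); 
for v in range(193,226,2): print(v,g[v,174:196])
print((plane('top',[(184.2,195.3),(182,219.2)],.032)*1000).round(1))
E
```

```text
193 [192 194 195 195 195 196 195 194 194 194 194 196 194 197 197 195 195 196
 197 198 195 198]
195 [195 196 195 195 197 194 195 198 205 206 201 182 167 168 177 177 164 166
 177 190 197 195]
197 [195 195 196 196 190 188 198 215 228 232 232 221 204 180 151 122 100  98
 122 164 190 199]
199 [195 195 195 192 188 188 200 217 230 233 231 224 205 182 156 117  87  76
 112 162 193 198]
201 [195 197 196 194 186 188 207 225 232 234 232 222 202 176 146 106  72  72
 113 162 193 200]
203 [196 196 195 194 186 192 210 227 234 236 232 217 195 169 139  97  64  70
 112 166 192 199]
205 [196 197 197 194 190 195 214 231 236 238 232 215 190 164 129  91  68  82
 130 172 196 201]
207 [197 198 196 196 194 200 219 232 238 238 230 208 184 155 121  83  74 111
 163 195 203 200]
209 [197 197 196 192 192 206 222 233 239 237 225 201 175 147 111  76  69 111
 166 194 200 200]
211 [198 198 198 193 195 209 228 236 241 236 221 196 170 141 101  68  72 115
 166 196 200 201]
213 [194 197 197 194 194 214 230 239 240 234 215 188 165 134  91  67  90 148
 191 201 203 199]
215 [199 197 198 191 197 216 235 242 242 233 210 184 156 124  84  65  96 158
 194 203 202 201]
217 [198 187 168 155 160 186 215 231 229 208 185 162 137 105  76  61  76 110
 145 177 197 199]
219 [197 182 150 116 103  99 101 105 108 107 108 105 101  80  55  50  84 129
 166 191 201 201]
221 [201 198 190 186 183 174 165 169 182 159 111  80  82  95 110 126 153 184
 200 204 203 203]
223 [200 200 201 201 199 200 197 205 208 169 114  89 111 158 192 200 202 200
 204 203 202 203]
225 [201 200 200 203 201 200 202 205 202 182 163 175 187 198 201 203 204 202
 204 201 202 204]
[[521.2 361.5  32. ]
 [429.9 368.   32. ]]
```

Run:
```python
from h import *
print((plane('top',[(184.2,195.6),(182.5,218.5)],.032)*1000).round(1))
to([.47,.364,.15],-3.3)
```

```text
[[520.1 361.4  32. ]
 [432.5 366.1  32. ]]
t 0.1 pos [ 0.2054 -0.4552  0.2197] head 24.28 F [-0.   0.2 -0.4] w 0.0853
shift/0.2 [ 2.891 -3.189  0.355]
turn z/pi 0.1532
shift after turn [ 1.085 -4.165  0.348]
```

Request:
apply_moves(steps=[[[0, 0, 0], [0, 0, 0.031], 1], [[0, 0, 0], [0, 0, 0.031], 1], [[0, 0, 0], [0, 0, 0.031], 1], [[0, 0, 0], [0, 0, 0.031], 1], [[0, 0, 0], [0, 0, 0.029], 1], [[0.05, -0.19, 0], [0, 0, 0], 1], [[0.05, -0.19, 0], [0, 0, 0], 1], [[0.05, -0.19, 0], [0, 0, 0], 1]])

```text
clock: 0.77
eef_pos: [0.2418, -0.3423, 0.2196]
tool_rot: [1.0, -0.03, -0.0, -0.001]
ft_force: [1.0, 0.5, -0.4]
grip_width: 0.0854
grasp_force: 0.0
```

Request:
apply_moves(steps=[[[0.05, -0.19, 0], [0, 0, 0], 1], [[0.05, -0.19, 0], [0, 0, 0], 1], [[0.05, -0.19, 0], [0, 0, 0], 1], [[0.05, -0.19, 0], [0, 0, 0], 1], [[0.05, -0.19, 0], [0, 0, 0], 1], [[0.05, -0.19, 0], [0, 0, 0], 1], [[0.05, -0.19, 0], [0, 0, 0], 1], [[0.05, -0.19, 0], [0, 0, 0], 1]])

```text
clock: 1.43
eef_pos: [0.339, -0.0428, 0.2205]
tool_rot: [1.0, -0.029, 0.0, 0.0]
ft_force: [1.0, -1.1, 0.7]
grip_width: 0.0857
grasp_force: 0.0
```

Request:
apply_moves(steps=[[[0.05, -0.19, 0], [0, 0, 0], 1], [[0.05, -0.19, 0], [0, 0, 0], 1], [[0.05, -0.19, 0], [0, 0, 0], 1], [[0.05, -0.19, 0], [0, 0, 0], 1], [[0.05, -0.19, 0], [0, 0, 0], 1], [[0.05, -0.19, 0], [0, 0, 0], 1], [[0.05, -0.19, 0], [0, 0, 0], 1], [[0.05, -0.19, 0], [0, 0, 0], 1]])

```text
clock: 2.1
eef_pos: [0.4222, 0.0949, 0.2368]
tool_rot: [0.996, 0.062, -0.005, -0.067]
ft_force: [-0.2, 0.0, -0.9]
grip_width: 0.0855
grasp_force: 0.0
```

```bash
python3 -c "
from h import *
to([.47,.364,.15],-3.3)"
```

```text
t 2.1 pos [0.4222 0.0949 0.2368] head 7.14 F [-0.2  0.  -0.9] w 0.0855
shift/0.2 [ 0.406 -1.236  0.603]
turn z/pi 0.058
shift after turn [ 0.161 -1.357  0.434]
```

```bash
python3 -c "
from h import *
o,M=tool();print(o['joint_pos'].round(3),o['joint_vel'].round(2),M.round(3))"
```

```text
[ 0.124  0.1   -0.132  1.342  0.134  3.141] [0.31 0.26 0.41 0.15 0.21 0.  ] [[ 0.992  0.123 -0.019]
 [ 0.124 -0.983  0.132]
 [-0.003 -0.133 -0.991]]
```

Request:
apply_moves(steps=[[[0, 0, 0], [-0.0212, 0, 0], 1], [[0, 0, 0], [-0.0212, 0, 0], 1], [[0, 0, 0], [0, 0, -0.039], 1], [[0, 0, 0], [0, 0, -0.039], 1], [[0, 0, 0], [0, 0, -0.039], 1], [[0, 0, 0], [0, 0, -0.039], 1], [[0, 0, 0], [0, 0, -0.039], 1], [[0, 0, 0], [0, 0, -0.039], 1]])

```text
clock: 2.77
eef_pos: [0.4252, 0.071, 0.2368]
tool_rot: [0.902, 0.432, 0.002, -0.009]
ft_force: [0.4, -0.6, -0.6]
grip_width: 0.0849
grasp_force: 0.0
```

Request:
apply_moves(steps=[[[0, 0, 0], [0, 0, -0.039], 1], [[0, 0, 0], [0, 0, -0.039], 1], [[0, 0, 0], [0, 0, -0.039], 1], [[0, 0, 0], [0, 0, -0.039], 1], [[0, 0, 0], [0, 0, -0.039], 1], [[0, 0, 0], [0, 0, -0.039], 1], [[0, 0, 0], [0, 0, -0.039], 1], [[0, 0, 0], [0, 0, -0.039], 1]])

```text
clock: 3.43
eef_pos: [0.4252, 0.0709, 0.2368]
tool_rot: [0.592, 0.806, 0.006, -0.008]
ft_force: [0.5, -1.0, 0.2]
grip_width: 0.0854
grasp_force: 0.0
```

Request:
apply_moves(steps=[[[0, 0, 0], [0, 0, -0.039], 1], [[0, 0, 0], [0, 0, -0.039], 1], [[0, 0, 0], [0, 0, -0.039], 1], [[0, 0, 0], [0, 0, -0.039], 1], [[0, 0, 0], [0, 0, -0.039], 1], [[0, 0, 0], [0, 0, -0.039], 1], [[0, 0, 0], [0, 0, -0.039], 1], [[0, 0, 0], [0, 0, -0.039], 1]])

```text
clock: 4.1
eef_pos: [0.4252, 0.0709, 0.2368]
tool_rot: [0.143, 0.99, 0.009, -0.004]
ft_force: [-0.3, 0.3, 0.3]
grip_width: 0.0854
grasp_force: 0.0
```

```bash
python3 -c "
from h import *
to([.47,.364,.15],176.7)
o,M=tool();print(o['joint_pos'].round(3),M.round(3))"
```

```text
t 4.1 pos [0.4252 0.0709 0.2368] head 163.5 F [-0.3  0.3  0.3] w 0.0854
shift/0.2 [0.197 1.461 0.46 ]
turn z/pi -0.0733
shift after turn [-0.139  1.476  0.434]
[ 0.152  0.099 -0.125  1.349  0.019  0.44 ] [[-0.959  0.284 -0.005]
 [ 0.284  0.959  0.018]
 [ 0.01   0.016 -1.   ]]
```

Request:
apply_moves(steps=[[[0, 0, 0], [0.005, -0.003, 0], 1], [[0, 0, 0], [0, 0, -0.037], 1], [[0, 0, 0], [0, 0, -0.036], 1], [[-0.017, 0.184, 0.05], [0, 0, 0], 1], [[-0.017, 0.184, 0.05], [0, 0, 0], 1], [[-0.017, 0.184, 0.05], [0, 0, 0], 1], [[-0.017, 0.184, 0.05], [0, 0, 0], 1], [[-0.017, 0.184, 0.05], [0, 0, 0], 1]])

```text
clock: 4.77
eef_pos: [0.4536, 0.2558, 0.1865]
tool_rot: [0.034, 0.999, -0.0, 0.0]
ft_force: [0.2, -0.2, -0.1]
grip_width: 0.085
grasp_force: 0.0
```

Request:
apply_moves(steps=[[[-0.017, 0.184, 0.05], [0, 0, 0], 1], [[-0.017, 0.184, 0.05], [0, 0, 0], 1], [[-0.017, 0.184, 0.05], [0, 0, 0], 1], [[0, 0, 0], [0, 0, 0], 1], [[0, 0, 0], [0, 0, 0], 1], [[0, 0, 0], [0, 0, 0], 1], [[0, 0, 0], [0, 0, 0], 1], [[0, 0, 0], [0, 0, 0], 1]])

```text
clock: 5.43
eef_pos: [0.4704, 0.363, 0.1582]
tool_rot: [0.032, 0.999, 0.0, 0.0]
ft_force: [-0.7, -0.8, -0.7]
grip_width: 0.0851
grasp_force: 0.0
```

```bash
python3 -c "
from h import *
to([.47,.364,.03],176.7)
o,M=tool();print(o['joint_pos'].round(3),M.round(3))
im,d=camera('top');cv2.imwrite('pics/a.png',cv2.resize(im[150:270,130:290,::-1],(800,600),interpolation=cv2.INTER_CUBIC))"
```

```text
t 5.43 pos [0.4704 0.363  0.1582] head 176.32 F [-0.7 -0.8 -0.7] w 0.0851
shift/0.2 [0.003 0.004 0.641]
turn z/pi -0.0021
shift after turn [0.002 0.005 0.641]
[0.657 0.457 0.154 1.266 0.    0.721] [[-0.998  0.064  0.001]
 [ 0.064  0.998  0.001]
 [-0.001  0.001 -1.   ]]
```

View pics/a.png

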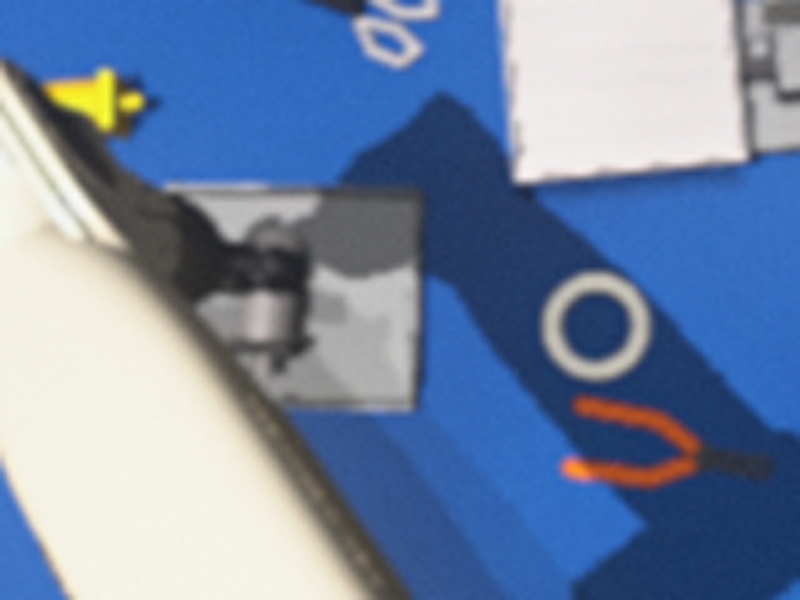

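The gripper stands over the motor, which is visible at about (268,300) in the crop. I'll descend and close.

Request:
apply_moves(steps=[[[0.002, 0.005, 0.1], [0, 0, -0.002], 1], [[0, 0, 0.12], [0, 0, 0], 1], [[0, 0, 0.12], [0, 0, 0], 1], [[0, 0, 0.12], [0, 0, 0], 1], [[0, 0, 0.1], [0, 0, 0], 1], [[0, 0, 0.08], [0, 0, 0], 1], [[0, 0, 0], [0, 0, 0], 1], [[0, 0, 0], [0, 0, 0], 1]])

```text
clock: 6.15
eef_pos: [0.4693, 0.3643, 0.0293]
tool_rot: [0.028, 1.0, -0.0, -0.0]
ft_force: [-0.2, 0.4, 0.8]
grip_width: 0.0855
grasp_force: 0.0
```

Request:
apply_moves(steps=[[[0, 0, 0], [0, 0, 0], 0], [[0, 0, 0], [0, 0, 0], 0], [[0, 0, 0], [0, 0, 0], 0], [[0, 0, 0], [0, 0, 0], 0], [[0, 0, 0], [0, 0, 0], 0], [[0, 0, 0], [0, 0, 0], 0], [[0, 0, 0], [0, 0, 0], 0], [[0, 0, 0], [0, 0, 0], 0]])

```text
clock: 6.82
eef_pos: [0.4705, 0.3641, 0.0326]
tool_rot: [0.028, 1.0, -0.0, 0.002]
ft_force: [-2.5, -7.2, 15.8]
grip_width: 0.0298
grasp_force: 51.4
```

The grip width is 30 mm where I expected 42 mm, so I'll look before lifting.

```bash
python3 -c "
from h import *
im,d=camera('scene');a=cv2.resize(im[145:215,275:365,::-1],(770,600),interpolation=cv2.INTER_CUBIC);cv2.imwrite('pics/b.png',a)
to([.47,.364,.03],176.7)
P=cloud('scene',d)
print(P[168:190:3,312:334:4].round(3).tolist())"
```

```text
t 6.87 pos [0.4706 0.3641 0.0326] head 176.76 F [-3.1 -7.1 14.9] w 0.0301
shift/0.2 [ 0.003 -0.001  0.013]
turn z/pi 0.0004
shift after turn [ 0.003 -0.001  0.013]
[[[0.434, 0.345, 0.031], [0.454, 0.345, 0.039], [0.477, 0.34, 0.051], [0.481, 0.355, 0.048], [0.493, 0.362, 0.05], [0.446, 0.435, 0.006]], [[0.431, 0.35, 0.016], [0.457, 0.343, 0.03], [0.472, 0.347, 0.035], [0.49, 0.346, 0.043], [0.509, 0.346, 0.051], [0.517, 0.356, 0.051]], [[0.433, 0.348, 0.005], [0.448, 0.353, 0.011], [0.475, 0.344, 0.025], [0.496, 0.341, 0.036], [0.51, 0.346, 0.04], [0.518, 0.357, 0.04]], [[0.451, 0.332, 0.007], [0.457, 0.344, 0.005], [0.476, 0.344, 0.014], [0.496, 0.343, 0.023], [0.517, 0.34, 0.034], [0.516, 0.36, 0.026]], [[0.465, 0.318, 0.006], [0.471, 0.331, 0.004], [0.483, 0.339, 0.007], [0.498, 0.341, 0.013], [0.513, 0.345, 0.019], [0.519, 0.358, 0.016]], [[0.48, 0.304, 0.006], [0.487, 0.316, 0.005], [0.498, 0.324, 0.008], [0.503, 0.337, 0.005], [0.514, 0.346, 0.007], [0.522, 0.357, 0.006]], [[0.495, 0.29, 0.007], [0.501, 0.302, 0.005], [0.509, 0.313, 0.005], [0.518, 0.322, 0.006], [0.525, 0.334, 0.004], [0.555, 0.32, 0.024]], [[0.51, 0.275, 0.008], [0.511, 0.292, 0.002], [0.521, 0.301, 0.004], [0.551, 0.287, 0.023], [0.556, 0.301, 0.02], [0.554, 0.323, 0.011]]]
```

View pics/b.png

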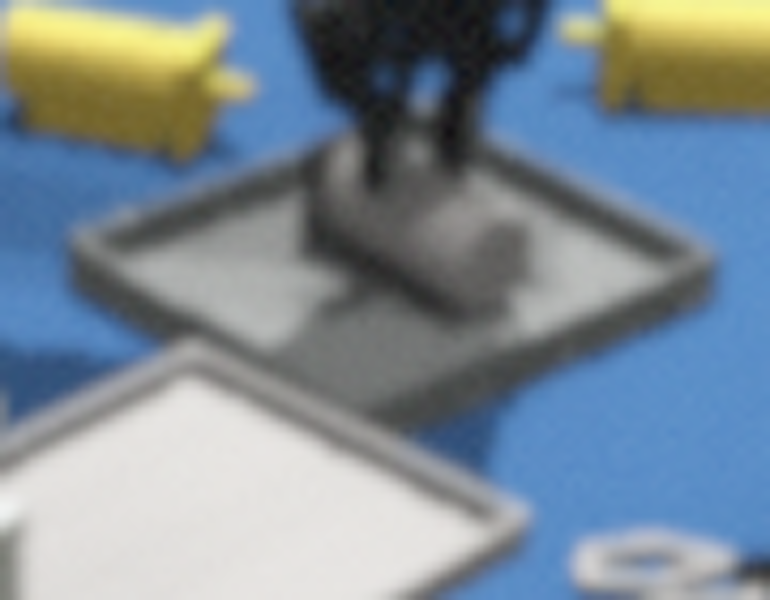

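The fingers hold only the top of the barrel, with their tips near z=0.045, so they reach less far than stated. I'll open and measure the tip height from depth.

Request:
apply_moves(steps=[[[0, 0, 0], [0, 0, 0], 1], [[0, 0, 0], [0, 0, 0], 1], [[0, 0, 0], [0, 0, 0], 1], [[0, 0, 0], [0, 0, 0], 1], [[0, 0, 0], [0, 0, 0], 1], [[0, 0, 0], [0, 0, 0], 1], [[0, 0, 0], [0, 0, 0], 1], [[0, 0, 0], [0, 0, 0], 1]])

```text
clock: 7.53
eef_pos: [0.4694, 0.3654, 0.029]
tool_rot: [0.027, 1.0, 0.0, -0.0]
ft_force: [0.5, -0.2, 0.2]
grip_width: 0.0854
grasp_force: 0.0
```

```bash
python3 -c "
from h import *
im,d=camera('scene');a=cv2.resize(im[130:200,275:365,::-1],(770,600),interpolation=cv2.INTER_CUBIC);cv2.imwrite('pics/c.png',a)
to([.47,.364,.03],176.7)
P=cloud('scene',d);V,U=np.mgrid[:384,:512]
m=(im.max(2)<75)&(abs(P[...,0]-.47)<.03)&(abs(P[...,1]-.364)<.075)&(P[...,2]<.12)
q=P[m];
for a in (-1,1):
  r=q[(q[:,1]-.364)*a>0]; i=np.argsort(r[:,2])[:12]; print(len(r),r[i].round(3).tolist())
"
```

```text
t 7.58 pos [0.4694 0.3654 0.0291] head 176.86 F [ 0.7  0.3 -0.2] w 0.0858
shift/0.2 [-0.003 -0.007 -0.005]
turn z/pi 0.0009
shift after turn [-0.003 -0.007 -0.005]
147 [[0.469, 0.343, 0.003], [0.457, 0.345, 0.005], [0.465, 0.342, 0.005], [0.499, 0.351, 0.006], [0.475, 0.342, 0.006], [0.445, 0.347, 0.007], [0.454, 0.347, 0.007], [0.452, 0.344, 0.007], [0.462, 0.344, 0.008], [0.47, 0.342, 0.008], [0.474, 0.347, 0.008], [0.465, 0.346, 0.009]]
75 [[0.475, 0.408, 0.062], [0.475, 0.404, 0.063], [0.475, 0.407, 0.067], [0.475, 0.403, 0.068], [0.481, 0.406, 0.069], [0.472, 0.406, 0.07], [0.475, 0.407, 0.07], [0.48, 0.407, 0.072], [0.474, 0.403, 0.075], [0.469, 0.408, 0.076], [0.478, 0.404, 0.076], [0.473, 0.409, 0.077]]
```

View pics/c.png

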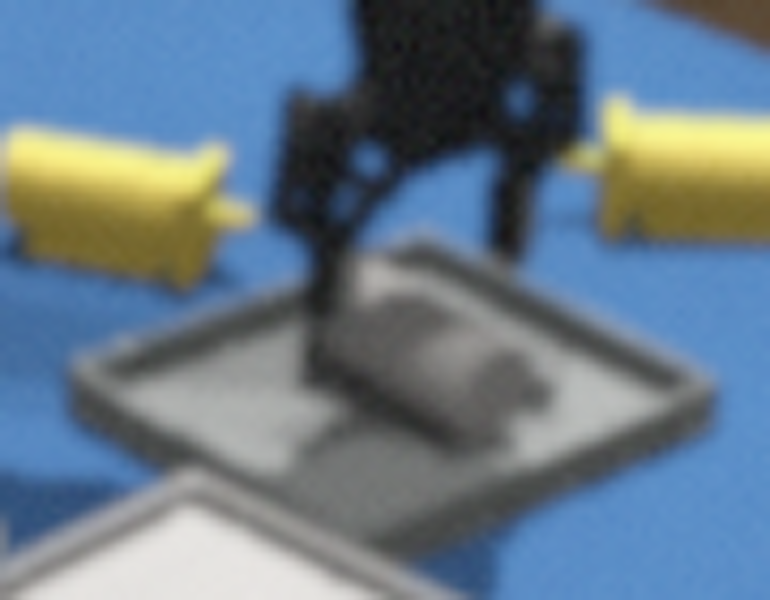

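Open, the far fingertip is at z≈0.06 with the TCP reading 0.029. The tips therefore stand roughly 25–35 mm higher than the stated geometry. I'll go lower in small steps and watch the force.

Request:
apply_moves(steps=[[[0, 0, 0.025], [0, 0, 0], 1], [[0, 0, 0.025], [0, 0, 0], 1], [[0, 0, 0.025], [0, 0, 0], 1], [[0, 0, 0.025], [0, 0, 0], 1], [[0, 0, 0.02], [0, 0, 0], 1], [[0, 0, 0], [0, 0, 0], 1], [[0, 0, 0], [0, 0, 0], 1], [[0, 0, 0], [0, 0, 0], 1]])

```text
clock: 8.25
eef_pos: [0.4696, 0.3655, 0.0054]
tool_rot: [0.027, 1.0, 0.0, 0.0]
ft_force: [0.3, 0.3, 0.3]
grip_width: 0.0853
grasp_force: 0.0
```

```bash
python3 -c "
from h import *
im,d=camera('scene')
to([.47,.364,.03],176.7)
P=cloud('scene',d)
m=(im.max(2)<75)&(abs(P[...,0]-.47)<.03)&(abs(P[...,1]-.364)<.075)&(P[...,2]<.12)
q=P[m]; r=q[q[:,1]>.39]; print(len(r),r[np.argsort(r[:,2])[:12]].round(3).tolist())
r=q[q[:,1]<.335]; print(len(r),r[np.argsort(r[:,2])[:12]].round(3).tolist())
"
```

```text
t 8.3 pos [0.4697 0.3656 0.0055] head 176.86 F [-0.   0.8 -0.4] w 0.0856
shift/0.2 [-0.002 -0.008 -0.122]
turn z/pi 0.0009
shift after turn [-0.002 -0.008 -0.122]
121 [[0.473, 0.408, 0.038], [0.464, 0.408, 0.038], [0.48, 0.41, 0.04], [0.479, 0.406, 0.041], [0.473, 0.407, 0.042], [0.467, 0.41, 0.043], [0.473, 0.403, 0.043], [0.48, 0.411, 0.044], [0.468, 0.403, 0.045], [0.48, 0.406, 0.045], [0.465, 0.411, 0.046], [0.464, 0.407, 0.046]]
172 [[0.465, 0.332, 0.005], [0.469, 0.316, 0.033], [0.477, 0.318, 0.035], [0.471, 0.31, 0.036], [0.477, 0.313, 0.037], [0.471, 0.314, 0.038], [0.468, 0.308, 0.039], [0.471, 0.309, 0.04], [0.476, 0.314, 0.04], [0.466, 0.31, 0.041], [0.471, 0.314, 0.042], [0.472, 0.308, 0.044]]
```

Request:
apply_moves(steps=[[[0, 0, 0.025], [0, 0, 0], 1], [[0, 0, 0.025], [0, 0, 0], 1], [[0, 0, 0.02], [0, 0, 0], 1], [[0, 0, 0], [0, 0, 0], 1], [[0, 0, 0], [0, 0, 0], 0], [[0, 0, 0], [0, 0, 0], 0], [[0, 0, 0], [0, 0, 0], 0], [[0, 0, 0], [0, 0, 0], 0]])

```text
clock: 8.97
eef_pos: [0.4703, 0.3655, -0.0072]
tool_rot: [0.028, 1.0, 0.0, 0.001]
ft_force: [2.3, 0.9, -2.8]
grip_width: 0.0406
grasp_force: 61.1
```

Request:
apply_moves(steps=[[[0, 0, 0], [0, 0, 0], 0], [[0, 0, 0], [0, 0, 0], 0], [[0, 0, 0], [0, 0, 0], 0], [[0, 0, 0], [0, 0, 0], 0], [[0, 0, 0], [0, 0, 0], 0], [[0, 0, 0], [0, 0, 0], 0], [[0, 0, 0], [0, 0, 0], 0], [[0, 0, 0], [0, 0, 0], 0]])

```text
clock: 9.63
eef_pos: [0.4703, 0.3656, -0.0072]
tool_rot: [0.028, 1.0, 0.001, 0.001]
ft_force: [-0.6, -1.5, 6.5]
grip_width: 0.0405
grasp_force: 64.7
```

Gripped at 40.6 mm. I'll lift, turn 8° to match the pan, and carry it over.

Request:
apply_moves(steps=[[[0, 0, -0.1], [0, 0, 0], 0], [[0, 0, -0.14], [0, 0, 0], 0], [[0, 0, -0.16], [0, 0, 0], 0], [[0, 0, -0.16], [0, 0, 0], 0], [[0, 0, -0.14], [0, 0, 0], 0], [[0, 0, -0.1], [0, 0, -0.015], 0], [[0, 0, 0], [0, 0, -0.015], 0], [[0, 0, 0], [0, 0, -0.015], 0]])

```text
clock: 10.3
eef_pos: [0.4698, 0.3656, 0.1524]
tool_rot: [-0.044, 0.999, 0.001, 0.001]
ft_force: [1.0, 0.7, -6.6]
grip_width: 0.0408
grasp_force: 62.3
```

```bash
python3 -c "
from h import *
to([.6266,.0897,.15],185)
o,M=tool();print(o['joint_pos'].round(3),o['grasp_force'])"
```

```text
t 10.3 pos [0.4698 0.3656 0.1524] head -174.91 F [ 1.   0.7 -6.6] w 0.0408
shift/0.2 [-0.658 -1.444  0.011]
turn z/pi 0.0005
shift after turn [-0.661 -1.443  0.012]
[0.661 0.462 0.146 1.252 0.    0.572] 62.28355407714844
```

Request:
apply_moves(steps=[[[-0.04, -0.09, 0], [0, 0, 0], 0], [[-0.065, -0.14, 0], [0, 0, 0], 0], [[-0.075, -0.165, 0], [0, 0, 0], 0], [[-0.075, -0.165, 0], [0, 0, 0], 0], [[-0.075, -0.165, 0], [0, 0, 0], 0], [[-0.075, -0.165, 0], [0, 0, 0], 0], [[-0.075, -0.165, 0], [0, 0, 0], 0], [[-0.07, -0.155, 0], [0, 0, 0], 0]])

```text
clock: 10.97
eef_pos: [0.5996, 0.1316, 0.1496]
tool_rot: [-0.043, 0.999, -0.0, -0.002]
ft_force: [0.7, -0.4, -5.4]
grip_width: 0.0408
grasp_force: 62.2
```

Request:
apply_moves(steps=[[[-0.06, -0.13, 0], [0, 0, 0], 0], [[-0.045, -0.1, 0], [0, 0, 0], 0], [[0, 0, 0], [0, 0, 0], 0], [[0, 0, 0], [0, 0, 0], 0], [[0, 0, 0], [0, 0, 0], 0], [[0, 0, 0], [0, 0, 0], 0], [[0, 0, 0], [0, 0, 0], 0], [[0, 0, 0], [0, 0, 0], 0]])

```text
clock: 11.63
eef_pos: [0.6244, 0.0908, 0.1512]
tool_rot: [-0.044, 0.999, 0.0, -0.0]
ft_force: [-0.3, -0.8, -5.6]
grip_width: 0.0407
grasp_force: 62.3
```

```bash
python3 -c "
from h import *
to([.6266,.0897,.052],185)
im,d=camera('scene');a=cv2.resize(im[130:320,150:403,::-1],(800,600),interpolation=cv2.INTER_CUBIC);cv2.imwrite('pics/d.png',a)"
```

```text
t 11.63 pos [0.6244 0.0908 0.1512] head -174.95 F [-0.3 -0.8 -5.6] w 0.0407
shift/0.2 [-0.011 -0.007  0.496]
turn z/pi 0.0003
shift after turn [-0.011 -0.007  0.496]
```

View pics/d.png

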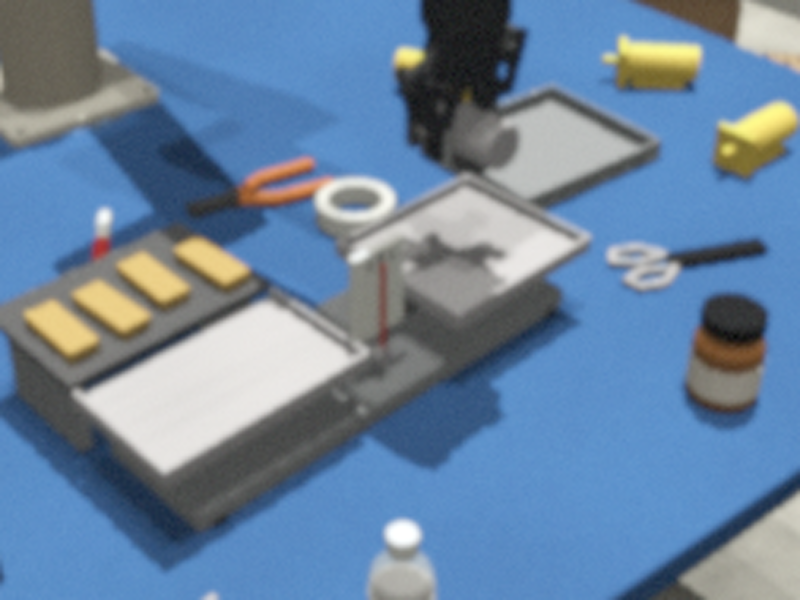

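The motor is held above the load pan (crop 480,140), and the weights and tape are undisturbed. I'll lower and release.

Request:
apply_moves(steps=[[[-0.011, -0.007, 0.08], [0, 0, 0], 0], [[0, 0, 0.1], [0, 0, 0], 0], [[0, 0, 0.1], [0, 0, 0], 0], [[0, 0, 0.09], [0, 0, 0], 0], [[0, 0, 0.06], [0, 0, 0], 0], [[0, 0, 0.04], [0, 0, 0], 0], [[0, 0, 0.02], [0, 0, 0], 0], [[0, 0, 0.02], [0, 0, 0], 0]])

```text
clock: 12.35
eef_pos: [0.6273, 0.0889, 0.0495]
tool_rot: [-0.043, 0.999, 0.0, 0.0]
ft_force: [-1.0, 0.9, -3.6]
grip_width: 0.0405
grasp_force: 63.4
```

Request:
apply_moves(steps=[[[0, 0, 0], [0, 0, 0], 0], [[0, 0, 0], [0, 0, 0], 0], [[0, 0, 0], [0, 0, 0], 0], [[0, 0, 0], [0, 0, 0], 1], [[0, 0, 0], [0, 0, 0], 1], [[0, 0, 0], [0, 0, 0], 1], [[0, 0, 0], [0, 0, 0], 1], [[0, 0, 0], [0, 0, 0], 1]])

```text
clock: 13.02
eef_pos: [0.6278, 0.0886, 0.05]
tool_rot: [-0.043, 0.999, 0.0, 0.001]
ft_force: [-0.0, -0.7, -0.4]
grip_width: 0.0855
grasp_force: 0.0
```

Request:
apply_moves(steps=[[[0, 0, 0], [0, 0, 0], 1], [[0, 0, -0.05], [0, 0, 0], 1], [[0, 0, -0.1], [0, 0, 0], 1], [[0, 0, -0.15], [0, 0, 0], 1], [[0, 0, -0.15], [0, 0, 0], 1], [[0, 0, -0.15], [0, 0, 0], 1], [[0, 0, -0.1], [0, 0, 0], 0], [[0, 0, 0], [0, 0, 0], 0]])

```text
clock: 13.68
eef_pos: [0.6303, 0.089, 0.1964]
tool_rot: [-0.043, 0.999, 0.001, 0.006]
ft_force: [1.3, -0.2, 1.0]
grip_width: 0.0639
grasp_force: 0.0
```

```bash
python3 -c "
from h import *
to([.46,-.1,.2],5)
o,M=tool();print(o['joint_pos'].round(3))
for n in('top','scene'):
    im,d=camera(n); np.savez('/tmp/'+n+'1',im=im,d=d)
im,d=camera('scene');a=cv2.resize(im[130:320,150:403,::-1],(800,600),interpolation=cv2.INTER_CUBIC);cv2.imwrite('pics/e.png',a)
P=cloud('scene',d); print(P[260:275:5,200:240:8,2].round(3))"
```

```text
t 13.68 pos [0.6303 0.089  0.1964] head -175.05 F [ 1.3 -0.2  1. ] w 0.0639
shift/0.2 [ 0.93  -0.868 -0.029]
turn z/pi -0.0003
shift after turn [-0.93   0.867 -0.018]
[0.14  0.518 0.352 1.393 0.    0.054]
[[0.083 0.083 0.083 0.084 0.086]
 [0.083 0.086 0.09  0.084 0.023]
 [0.086 0.094 0.085 0.025 0.026]]
```

View pics/e.png

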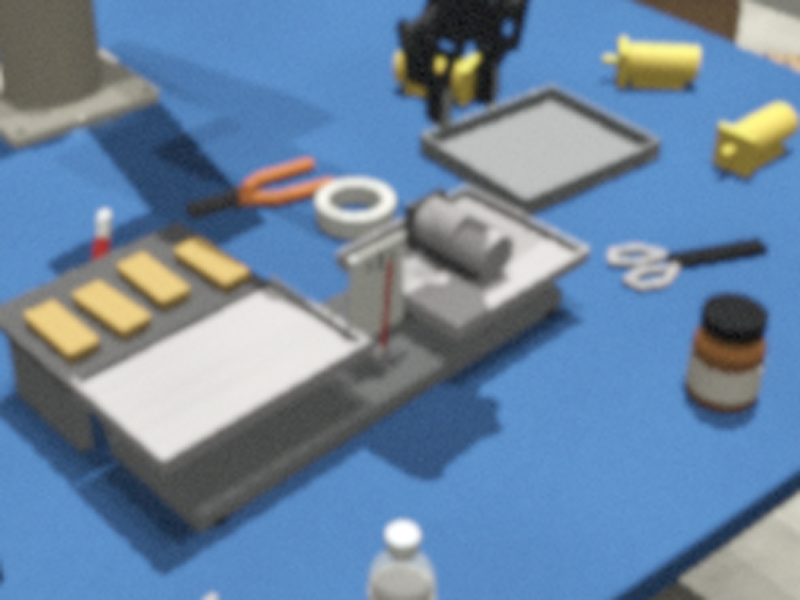

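The motor lies released on the load pan, and the weight pan is fully up with its floor at about 0.083. All four weights are still on the ledge. Next I go behind the first weight (yb=-62).

```bash
cat >> h.py <<'E'
a_=np.radians(5); O_=np.array([.6384,-.0448])
def B(x,y,z): return [*(O_+x*np.array([np.cos(a_),np.sin(a_)])+y*np.array([-np.sin(a_),np.cos(a_)])),z]
def inB():
    o,M=tool(); r=o['eef_pos'][:2]-O_; c,s=np.cos(a_),np.sin(a_); print('in balance',round(r[0]*c+r[1]*s,4),round(-r[0]*s+r[1]*c,4))
E
python3 -c "
from h import *
to(B(-.178,-.062,.1),185); inB(); print(tool()[1].round(3))"
```

```text
t 13.83 pos [0.627  0.0885 0.1892] head -175.05 F [ 0.4  0.6 -0.4] w 0.0414
shift/0.2 [ 0.89  -0.98   0.446]
turn z/pi -0.0003
shift after turn [ 0.891 -0.979  0.446]
in balance 0.0002 0.1338
[[-0.996 -0.086  0.   ]
 [-0.086  0.996  0.   ]
 [-0.     0.    -1.   ]]
```

Request:
apply_moves(steps=[[[0.11, -0.12, 0], [0, 0, 0], 0], [[0.11, -0.12, 0], [0, 0, 0], 0], [[0.11, -0.12, 0], [0, 0, 0], 0], [[0.11, -0.12, 0], [0, 0, 0], 0], [[0.11, -0.125, 0], [0, 0, 0], 0], [[0.11, -0.125, 0], [0, 0, 0], 0], [[0.115, -0.125, 0], [0, 0, 0], 0], [[0.115, -0.125, 0], [0, 0, 0], 0]])

```text
clock: 14.5
eef_pos: [0.4643, -0.1228, 0.1873]
tool_rot: [-0.043, 0.999, 0.001, -0.002]
ft_force: [0.8, -1.0, -0.2]
grip_width: -0.0002
grasp_force: 0.0
```

Request:
apply_moves(steps=[[[0, 0, 0.1], [0, 0, 0], 0], [[0, 0, 0.12], [0, 0, 0], 0], [[0, 0, 0.12], [0, 0, 0], 0], [[0, 0, 0.1], [0, 0, 0], 0], [[0, 0, 0], [0, 0, 0], 0], [[0, 0, 0], [0, 0, 0], 0], [[0, 0, 0], [0, 0, 0], 0], [[0, 0, 0], [0, 0, 0], 0]])

```text
clock: 15.17
eef_pos: [0.4677, -0.1222, 0.1022]
tool_rot: [-0.043, 0.999, -0.0, 0.001]
ft_force: [0.7, 0.5, -0.0]
grip_width: -0.0002
grasp_force: 0.0
```

```bash
python3 -c "
from h import *
to(B(-.178,-.062,.069),185); inB()
im,d=camera('scene');P=cloud('scene',d);p=np.array(tool()[0]['eef_pos'])
m=(im.max(2)<80)&(abs(P[...,0]-p[0])<.04)&(abs(P[...,1]-p[1])<.05)&(P[...,2]>.092)&(P[...,2]<.2)
q=P[m]; print(len(q),q[np.argsort(q[:,2])[:14]].round(3).tolist())
cv2.imwrite('pics/f.png',cv2.resize(im[150:270,140:300,::-1],(800,600),interpolation=cv2.INTER_CUBIC))"
```

```text
t 15.17 pos [ 0.4677 -0.1222  0.1022] head -175.03 F [ 0.7  0.5 -0. ] w -0.0002
shift/0.2 [0.006 0.001 0.166]
turn z/pi -0.0002
shift after turn [0.006 0.001 0.166]
in balance -0.1768 -0.0623
412 [[0.469, -0.132, 0.12], [0.476, -0.13, 0.123], [0.461, -0.134, 0.123], [0.474, -0.129, 0.125], [0.478, -0.134, 0.125], [0.466, -0.133, 0.125], [0.471, -0.136, 0.126], [0.476, -0.132, 0.127], [0.478, -0.121, 0.127], [0.476, -0.135, 0.128], [0.471, -0.133, 0.128], [0.464, -0.135, 0.129], [0.476, -0.12, 0.129], [0.478, -0.13, 0.13]]
```

View pics/f.png

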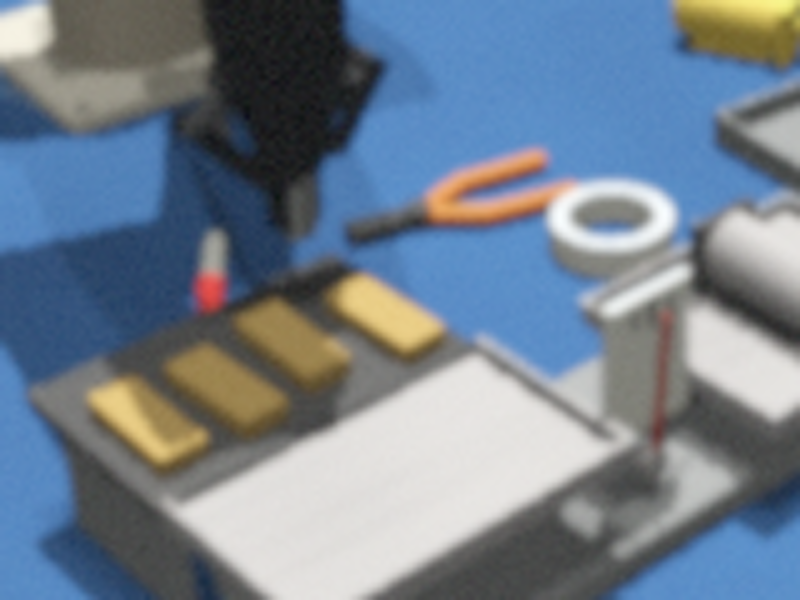

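Closed, the tips sit 18 mm above the TCP reading, behind weight 1 (tip at crop 297,235). I'll lower to about 2 mm above the ledge.

Request:
apply_moves(steps=[[[0, 0, 0.06], [0, 0, 0], 0], [[0, 0, 0.05], [0, 0, 0], 0], [[0, 0, 0.03], [0, 0, 0], 0], [[0, 0, 0.02], [0, 0, 0], 0], [[0, 0, 0.01], [0, 0, 0], 0], [[0, 0, 0], [0, 0, 0], 0], [[0, 0, 0], [0, 0, 0], 0], [[0, 0, 0], [0, 0, 0], 0]])

```text
clock: 15.88
eef_pos: [0.4674, -0.1222, 0.0731]
tool_rot: [-0.043, 0.999, -0.0, 0.002]
ft_force: [-14.2, 3.3, 36.7]
grip_width: -0.0002
grasp_force: 18.7
```

```bash
python3 -c "
from h import *
to(B(-.046,-.062,.069),185); inB()"
```

```text
t 15.88 pos [ 0.4674 -0.1222  0.0731] head -175.04 F [-14.2   3.3  36.7] w -0.0002
shift/0.2 [-0.655  0.001  0.023]
turn z/pi -0.0002
shift after turn [-0.656  0.001  0.02 ]
in balance -0.1771 -0.0622
```

Touched the ledge at TCP≈0.073. I'll back up slightly.

Request:
apply_moves(steps=[[[0, 0, -0.015], [0, 0, 0], 0], [[0, 0, -0.015], [0, 0, 0], 0], [[0, 0, 0], [0, 0, 0], 0], [[0, 0, 0], [0, 0, 0], 0], [[0, 0, 0], [0, 0, 0], 0], [[0, 0, 0], [0, 0, 0], 0], [[0, 0, 0], [0, 0, 0], 0], [[0, 0, 0], [0, 0, 0], 0]])

```text
clock: 16.55
eef_pos: [0.4671, -0.1221, 0.0733]
tool_rot: [-0.043, 0.999, 0.0, 0.0]
ft_force: [-1.1, 0.0, 5.2]
grip_width: 0.0001
grasp_force: 2.7
```

```bash
python3 -c "
from h import *
to(B(-.046,-.062,.075),185); inB()"
```

```text
t 16.55 pos [ 0.4671 -0.1221  0.0733] head -175.04 F [-1.1  0.   5.2] w 0.0001
shift/0.2 [-0.657  0.001 -0.008]
turn z/pi -0.0002
shift after turn [-0.657  0.    -0.009]
in balance -0.1774 -0.0621
```

Request:
apply_moves(steps=[[[0, 0, -0.015], [0, 0, 0], 0], [[-0.02, 0, 0], [0, 0, 0], 0], [[-0.04, 0, 0], [0, 0, 0], 0], [[-0.04, 0, 0], [0, 0, 0], 0], [[-0.04, 0, 0], [0, 0, 0], 0], [[-0.04, 0, 0], [0, 0, 0], 0], [[-0.04, 0, 0], [0, 0, 0], 0], [[-0.04, 0, 0], [0, 0, 0], 0]])

```text
clock: 17.22
eef_pos: [0.5192, -0.1174, 0.0758]
tool_rot: [-0.043, 0.999, 0.0, -0.0]
ft_force: [-2.2, -0.1, -0.6]
grip_width: -0.0
grasp_force: 0.5
```

Request:
apply_moves(steps=[[[-0.05, 0, 0], [0, 0, 0], 0], [[-0.05, 0, 0], [0, 0, 0], 0], [[-0.05, 0, 0], [0, 0, 0], 0], [[-0.05, 0, 0], [0, 0, 0], 0], [[-0.05, 0, 0], [0, 0, 0], 0], [[-0.05, 0, 0], [0, 0, 0], 0], [[-0.05, 0, 0], [0, 0, 0], 0], [[-0.04, 0, 0], [0, 0, 0], 0]])

```text
clock: 17.88
eef_pos: [0.5973, -0.1106, 0.0757]
tool_rot: [-0.043, 0.999, 0.0, -0.0]
ft_force: [-1.4, 0.1, -0.1]
grip_width: 0.0
grasp_force: 0.6
```

```bash
cat >> h.py <<'E'
def weights():
    im,d=camera('scene'); P=cloud('scene',d); hsv=cv2.cvtColor(im,cv2.COLOR_RGB2HSV); V,U=np.mgrid[:384,:512]
    m=(hsv[...,1]>100)&(hsv[...,0]>10)&(hsv[...,0]<35)&(P[...,2]>.06)&(P[...,2]<.12)&(U>130)&(U<290)&(V>190)
    n,l,st,c=cv2.connectedComponentsWithStats(m.astype(np.uint8))
    cc,s=np.cos(a_),np.sin(a_)
    for k in range(1,n):
        if st[k,4]<40: continue
        q=P[l==k]; q=q[q[:,2]>np.percentile(q[:,2],30)]; r=q.mean(0)[:2]-O_; print('w px',c[k].round(),'xb,yb',(r[0]*cc+r[1]*s).round(3),(-r[0]*s+r[1]*cc).round(3),'ztop',np.median(q[:,2]).round(3),st[k,4])
    r=(P[...,:2]-O_); xb=r[...,0]*cc+r[...,1]*s; yb=-r[...,0]*s+r[...,1]*cc
    for nm,y0,y1 in(('weightpan',-.225,-.05),('loadpan',.06,.2)):
        f=(abs(xb-.025)<.025)&(yb>y0)&(yb<y1)&(P[...,2]>.05)&(P[...,2]<.1)&(hsv[...,1]<60); print(nm,np.median(P[f][:,2]).round(4),f.sum())
E
python3 -c "
from h import *
to(B(-.046,-.062,.075),185); inB(); weights()"
```

```text
t 17.88 pos [ 0.5973 -0.1106  0.0757] head -175.03 F [-1.4  0.1 -0.1] w 0.0
shift/0.2 [-0.003 -0.     0.004]
turn z/pi -0.0002
shift after turn [-0.003 -0.     0.004]
in balance -0.0466 -0.062
w px [198. 219.] xb,yb -0.115 -0.111 ztop 0.097 225
w px [185. 228.] xb,yb -0.106 -0.159 ztop 0.097 238
w px [241. 231.] xb,yb 0.001 -0.061 ztop 0.095 211
w px [170. 235.] xb,yb -0.107 -0.205 ztop 0.098 240
weightpan 0.0827 886
loadpan 0.0593 561
```

Weight 1 is wholly on the pan (xb≈0.001), and the pan is still up. Next is the weight at yb=-0.112.

Request:
apply_moves(steps=[[[0.02, 0, -0.06], [0, 0, 0], 0], [[0.04, 0, -0.1], [0, 0, 0], 0], [[0.1, -0.05, 0], [0, 0, 0], 0], [[0.1, -0.05, 0], [0, 0, 0], 0], [[0.1, -0.05, 0], [0, 0, 0], 0], [[0.1, -0.05, 0], [0, 0, 0], 0], [[0.1, -0.05, 0], [0, 0, 0], 0], [[0.1, 0, 0], [0, 0, 0], 0]])

```text
clock: 18.6
eef_pos: [0.4682, -0.1737, 0.1093]
tool_rot: [-0.042, 0.999, -0.001, 0.001]
ft_force: [0.1, -0.5, 0.6]
grip_width: 0.0004
grasp_force: 0.0
```

Request:
apply_moves(steps=[[[0, 0, 0], [0, 0, 0], 0], [[0, 0, 0.06], [0, 0, 0], 0], [[0, 0, 0.06], [0, 0, 0], 0], [[0, 0, 0.04], [0, 0, 0], 0], [[0, 0, 0], [0, 0, 0], 0], [[0, 0, 0], [0, 0, 0], 0], [[0, 0, 0], [0, 0, 0], 0], [[0, 0, 0], [0, 0, 0], 0]])

```text
clock: 19.27
eef_pos: [0.4698, -0.1722, 0.0768]
tool_rot: [-0.043, 0.999, -0.0, 0.001]
ft_force: [0.5, 0.2, 0.7]
grip_width: -0.0
grasp_force: 0.0
```

```bash
python3 -c "
from h import *
to(B(-.046,-.112,.0757),185); inB(); weights()"
```

```text
t 19.27 pos [ 0.4698 -0.1722  0.0768] head -175.03 F [0.5 0.2 0.7] w -0.0
shift/0.2 [-0.665  0.001  0.006]
turn z/pi -0.0002
shift after turn [-0.665  0.001  0.006]
in balance -0.1791 -0.1122
w px [197. 218.] xb,yb -0.117 -0.111 ztop 0.097 221
w px [185. 228.] xb,yb -0.107 -0.159 ztop 0.097 233
w px [242. 231.] xb,yb 0.004 -0.061 ztop 0.095 206
w px [169. 234.] xb,yb -0.108 -0.205 ztop 0.098 243
weightpan 0.0827 886
loadpan 0.0594 567
```

Request:
apply_moves(steps=[[[-0.01, 0, 0.005], [0, 0, 0], 0], [[-0.03, 0, 0], [0, 0, 0], 0], [[-0.04, 0, 0], [0, 0, 0], 0], [[-0.04, 0, 0], [0, 0, 0], 0], [[-0.04, 0, 0], [0, 0, 0], 0], [[-0.04, 0, 0], [0, 0, 0], 0], [[-0.04, 0, 0], [0, 0, 0], 0], [[-0.04, 0, 0], [0, 0, 0], 0]])

```text
clock: 19.98
eef_pos: [0.5257, -0.1671, 0.075]
tool_rot: [-0.043, 0.999, 0.0, -0.0]
ft_force: [-2.3, 0.6, 1.5]
grip_width: -0.0001
grasp_force: 1.0
```

Request:
apply_moves(steps=[[[-0.05, 0, 0], [0, 0, 0], 0], [[-0.05, 0, 0], [0, 0, 0], 0], [[-0.05, 0, 0], [0, 0, 0], 0], [[-0.05, 0, 0], [0, 0, 0], 0], [[-0.05, 0, 0], [0, 0, 0], 0], [[-0.05, 0, 0], [0, 0, 0], 0], [[-0.05, 0, 0], [0, 0, 0], 0], [[-0.035, 0, 0], [0, 0, 0], 0]])

```text
clock: 20.65
eef_pos: [0.6029, -0.1603, 0.0748]
tool_rot: [-0.043, 0.999, 0.0, 0.0]
ft_force: [-1.1, -0.1, 0.2]
grip_width: -0.0001
grasp_force: 0.7
```

```bash
python3 -c "
from h import *
to(B(-.178,-.162,.11),185); inB(); weights()"
```

```text
t 20.65 pos [ 0.6029 -0.1603  0.0748] head -175.02 F [-1.1 -0.1  0.2] w -0.0001
shift/0.2 [ 0.663 -0.25  -0.177]
turn z/pi -0.0001
shift after turn [ 0.663 -0.25  -0.176]
in balance -0.0454 -0.112
w px [185. 228.] xb,yb -0.106 -0.16 ztop 0.097 243
w px [242. 231.] xb,yb 0.003 -0.061 ztop 0.095 208
w px [169. 235.] xb,yb -0.108 -0.205 ztop 0.098 244
w px [226. 239.] xb,yb 0.003 -0.111 ztop 0.095 195
weightpan 0.083 794
loadpan 0.0595 557
```

Two weights are on and the pan is still up, so a third is needed. I'll retreat to behind yb=-0.161.

Request:
apply_moves(steps=[[[0.02, 0, -0.06], [0, 0, 0], 0], [[0.04, 0, -0.1], [0, 0, 0], 0], [[0.1, -0.05, 0], [0, 0, 0], 0], [[0.1, -0.05, 0], [0, 0, 0], 0], [[0.1, -0.05, 0], [0, 0, 0], 0], [[0.1, -0.05, 0], [0, 0, 0], 0], [[0.1, -0.05, 0], [0, 0, 0], 0], [[0.1, 0, 0], [0, 0, 0], 0]])

```text
clock: 21.37
eef_pos: [0.4736, -0.2235, 0.1083]
tool_rot: [-0.042, 0.999, -0.001, 0.001]
ft_force: [0.5, 0.1, 0.4]
grip_width: -0.0002
grasp_force: 0.0
```

Request:
apply_moves(steps=[[[0, 0, 0], [0, 0, 0], 0], [[0, 0, 0.06], [0, 0, 0], 0], [[0, 0, 0.06], [0, 0, 0], 0], [[0, 0, 0.04], [0, 0, 0], 0], [[0, 0, 0], [0, 0, 0], 0], [[0, 0, 0], [0, 0, 0], 0], [[0, 0, 0], [0, 0, 0], 0], [[0, 0, 0], [0, 0, 0], 0]])

```text
clock: 22.03
eef_pos: [0.4751, -0.2219, 0.0758]
tool_rot: [-0.043, 0.999, -0.0, 0.001]
ft_force: [0.3, 0.3, 0.0]
grip_width: 0.0001
grasp_force: 0.0
```

```bash
python3 -c "
from h import *
to(B(-.046,-.162,.0745),185); inB(); weights()"
```

```text
t 22.03 pos [ 0.4751 -0.2219  0.0758] head -175.03 F [0.3 0.3 0. ] w 0.0001
shift/0.2 [-0.66   0.002  0.007]
turn z/pi -0.0002
shift after turn [-0.66   0.001  0.007]
in balance -0.1781 -0.1622
w px [184. 227.] xb,yb -0.107 -0.159 ztop 0.097 239
w px [242. 231.] xb,yb 0.004 -0.061 ztop 0.095 205
w px [169. 234.] xb,yb -0.108 -0.205 ztop 0.098 246
w px [227. 240.] xb,yb 0.008 -0.112 ztop 0.095 185
weightpan 0.0829 793
loadpan 0.0594 558
```

Request:
apply_moves(steps=[[[-0.01, 0, 0.007], [0, 0, 0], 0], [[-0.03, 0, 0], [0, 0, 0], 0], [[-0.04, 0, 0], [0, 0, 0], 0], [[-0.04, 0, 0], [0, 0, 0], 0], [[-0.04, 0, 0], [0, 0, 0], 0], [[-0.04, 0, 0], [0, 0, 0], 0], [[-0.04, 0, 0], [0, 0, 0], 0], [[-0.04, 0, 0], [0, 0, 0], 0]])

```text
clock: 22.75
eef_pos: [0.5309, -0.2168, 0.0736]
tool_rot: [-0.043, 0.999, 0.0, -0.0]
ft_force: [-1.9, -0.3, 1.6]
grip_width: -0.0002
grasp_force: 0.9
```

Request:
apply_moves(steps=[[[-0.05, 0, 0], [0, 0, 0], 0], [[-0.055, 0, 0], [0, 0, 0], 0], [[-0.06, 0, 0], [0, 0, 0], 0], [[-0.06, 0, 0], [0, 0, 0], 0], [[-0.06, 0, 0], [0, 0, 0], 0], [[-0.05, 0, 0], [0, 0, 0], 0], [[-0.045, 0, 0], [0, 0, 0], 0], [[0, 0, 0], [0, 0, 0], 0]])

```text
clock: 23.42
eef_pos: [0.6083, -0.2099, 0.0733]
tool_rot: [-0.044, 0.999, 0.0, 0.001]
ft_force: [-0.5, -0.4, 0.1]
grip_width: -0.0003
grasp_force: 0.0
```

```bash
python3 -c "
from h import *
to(B(-.178,-.162,.11),185); inB(); weights()"
```

```text
t 23.42 pos [ 0.6083 -0.2099  0.0733] head -174.98 F [-0.5 -0.4  0.1] w -0.0003
shift/0.2 [ 0.668 -0.    -0.185]
turn z/pi 0.0001
shift after turn [ 0.668 -0.001 -0.184]
in balance -0.0444 -0.1619
w px [169. 235.] xb,yb -0.109 -0.206 ztop 0.098 248
w px [242. 234.] xb,yb 0.004 -0.06 ztop 0.086 203
w px [227. 243.] xb,yb 0.005 -0.111 ztop 0.086 189
w px [210. 252.] xb,yb 0.005 -0.162 ztop 0.086 215
weightpan 0.074 692
loadpan 0.0678 474
```

The pan is sinking toward level with three weights on. I'll retreat upward and let it settle.

Request:
apply_moves(steps=[[[0.005, 0, -0.06], [0, 0, 0], 0], [[0.02, 0, -0.1], [0, 0, 0], 0], [[0.05, 0, -0.15], [0, 0, 0], 0], [[0.1, 0, -0.15], [0, 0, 0], 0], [[0.1, 0, 0], [0, 0, 0], 0], [[0.1, 0, 0], [0, 0, 0], 0], [[0.1, 0, 0], [0, 0, 0], 0], [[0, 0, 0], [0, 0, 0], 0]])

```text
clock: 24.13
eef_pos: [0.5075, -0.2188, 0.1672]
tool_rot: [-0.042, 0.999, 0.0, -0.001]
ft_force: [0.1, -0.2, -0.5]
grip_width: -0.0
grasp_force: 0.0
```

Request:
apply_moves(steps=[[[0, 0, 0], [0, 0, 0], 0], [[0, 0, 0], [0, 0, 0], 0], [[0, 0, 0], [0, 0, 0], 0], [[0, 0, 0], [0, 0, 0], 0], [[0, 0, 0], [0, 0, 0], 0], [[0, 0, 0], [0, 0, 0], 0], [[0, 0, 0], [0, 0, 0], 0], [[0, 0, 0], [0, 0, 0], 0]])

```text
clock: 24.8
eef_pos: [0.5114, -0.2185, 0.1654]
tool_rot: [-0.043, 0.999, 0.0, -0.0]
ft_force: [0.8, -0.4, -0.0]
grip_width: 0.0002
grasp_force: 0.0
```

Request:
apply_moves(steps=[[[0, 0, 0], [0, 0, 0], 0], [[0, 0, 0], [0, 0, 0], 0], [[0, 0, 0], [0, 0, 0], 0], [[0, 0, 0], [0, 0, 0], 0], [[0, 0, 0], [0, 0, 0], 0], [[0, 0, 0], [0, 0, 0], 0], [[0, 0, 0], [0, 0, 0], 0], [[0, 0, 0], [0, 0, 0], 0]])

```text
clock: 25.47
eef_pos: [0.5113, -0.2186, 0.1657]
tool_rot: [-0.043, 0.999, 0.0, 0.0]
ft_force: [-0.0, -0.3, -0.2]
grip_width: -0.0002
grasp_force: 0.0
```

Request:
apply_moves(steps=[[[0, 0, 0], [0, 0, 0], 0], [[0, 0, 0], [0, 0, 0], 0], [[0, 0, 0], [0, 0, 0], 0], [[0, 0, 0], [0, 0, 0], 0], [[0, 0, 0], [0, 0, 0], 0], [[0, 0, 0], [0, 0, 0], 0], [[0, 0, 0], [0, 0, 0], 0], [[0, 0, 0], [0, 0, 0], 0]])

```text
clock: 26.13
eef_pos: [0.5113, -0.2186, 0.1657]
tool_rot: [-0.043, 0.999, 0.0, 0.0]
ft_force: [-0.2, -0.4, 0.6]
grip_width: 0.0001
grasp_force: 0.0
```

```bash
python3 -c "
from h import *
to(B(-.178,-.162,.11),185); weights()
im,d=camera('scene');cv2.imwrite('pics/g.png',cv2.resize(im[130:320,150:403,::-1],(800,600),interpolation=cv2.INTER_CUBIC))"
```

```text
t 26.13 pos [ 0.5113 -0.2186  0.1657] head -175.04 F [-0.2 -0.4  0.6] w 0.0001
shift/0.2 [0.181 0.    0.278]
turn z/pi -0.0002
shift after turn [0.181 0.    0.278]
w px [169. 235.] xb,yb -0.108 -0.205 ztop 0.098 248
w px [243. 235.] xb,yb 0.005 -0.061 ztop 0.082 200
w px [227. 244.] xb,yb 0.007 -0.112 ztop 0.082 179
w px [211. 253.] xb,yb 0.007 -0.163 ztop 0.083 194
weightpan 0.0703 682
loadpan 0.0713 461
```

View pics/g.png

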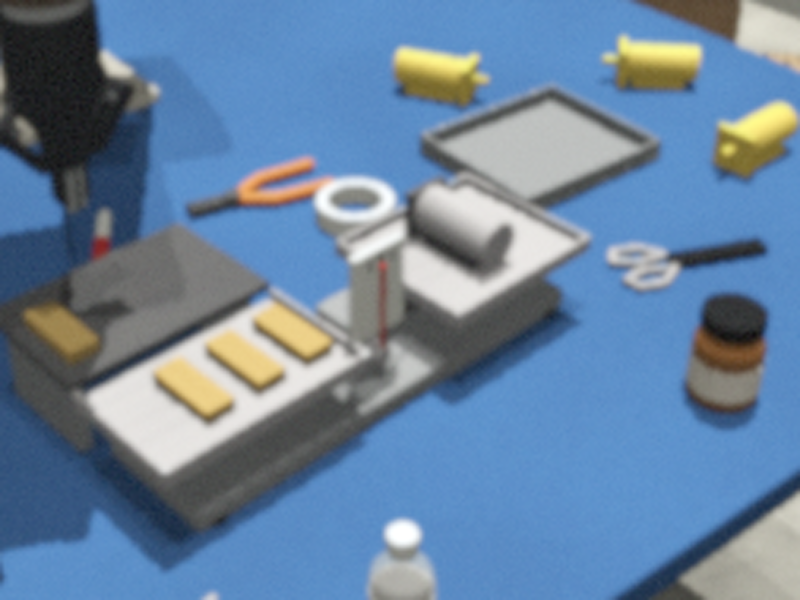

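Three weights lie wholly on the weight pan (crop 193,388; 245,358; 292,331) and the spare is on the ledge (60,330). Both pans are at about 0.07, so the beam is level, and the gripper is clear.

```bash
python3 -c "
from h import *
print(bot.job_done())"
```

```text
the job is handed in; nothing more can be done
None
```

I handed the job in with the beam level: the grey motor from the tray balances three 200 g weights (about 600 g), the fourth weight is still on the ledge, and nothing else was disturbed.

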